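Hold the pedal bin open, then ease its lid shut

ROBOT

A 6-joint arm with a two-finger parallel gripper is mounted at the origin on the work surface. World frame = base frame: x ahead of the robot, y to its left, z up, the work surface at z = 0. Lengths are in mm, angles in rad, forces in N, time in s.
With the tool pointing down it reaches from about 350 to 925 mm from the base axis. Payload 6.4 kg.
Tool frame: the origin (TCP) lies midway between the tips of the shut fingers; the grasp point (between the pads) lies 19 mm behind it; z points along the fingers, y is the line along which they close (so a half turn about z gives the same grasp; the last joint's range is limited). The gripper opens to 94 mm and grips with 3 to 60 N. Pads are 16 mm wide; open, the fingers measure 119 mm over their backs; the gripper's body (75 mm by 177 mm) begins 78 mm behind the grasp point.
Start: joints at [1.106, 0.245, 1.558, -0, 1.339, -0.174], TCP at [186.364, 622.722, 205.455] pointing down, gripper open.
Joint ranges: [-3.13, 3.13], [-1.02, 2.26], [0.13, 2.54], [-0.95, 4.09], [0.21, 2.88], [-2.74, 2.74]. Speed limits (rad/s): [2.57, 2.57, 3.14, 3.14, 3.14, 3.14].

INTERFACE

Orientations are given as a rotation vector (axis times angle).
In Python, from plant import r gives the robot as it stands. The module is installed in compiled form; this text tells all that it offers.
- The arm moves only by the tool step_arm, never from a script. Its argument "rows" is a list of rows, each a list of 7 numbers: the turn, a rotation vector about the tool's x, y, z in units of 6 degrees (1.0 is 6 degrees), then the shift along the tool's x, y, z in units of 40 mm (1.0 is 40 mm), then the gripper's target within -1 to 1 (shut at 1, half-way at 0, fully open at -1). A call has 1 to 10 rows; each row shifts and turns the commanded pose from where the row before left it, along the tool's axes as they then stand; what a row does not reach is not made up. A row lasts 1/12 s, in which the tool goes at most 41.7 mm and 7.16 degrees, less where a joint would pass 70% of its speed; a pose out of reach is approached as far as the arm can. A call is refused whole if a number of a shift passes 1 or a number of a turn 1, either way. A call with a gripper value outside its range is refused whole. The fingers move at their own pace and stop on an object; the grip force is fixed at half the most. Time passes only in rows, so rows that do not move let the fingers close. It gives the time, the measured TCP pose, the force, the opening and the grip force at its end, in the units of the state.
- r.read_state(): the state, without advancing time (a new reading comes with each control period).
- r.get_image(name): name is "scene" or "top" or "wrist"; returns the picture (420x560x3 uint8, red, green, blue); there is no depth.
- r.camera_params(name): a dict with "fx", "fy", "cx", "cy" (pixels), "extrinsics" (4x4, takes a point from camera to world coordinates). Camera axes: x right, y up, looking along -z (the intrinsics and any distortion apply to the point x, -y, -z); pixel columns grow to the right and rows downward; lengths in mm; the calibration is good to about 2 mm. A picture is of the moment at which its call begins: read the wrist's pose just before it. camera_params takes no time and is no camera call; for the wrist camera it gives the pose at the moment of the call.
- r.finish_job(): hands the job in; it is judged then, once.
The state is a dict: "t": time; "joint_pos": joint angles; "joint_velocities": joint speeds; "joint_efforts": joint torques, N m; "position": TCP position; "tcp_rot": TCP orientation; "force": force on the tool from outside, world axes, zero at the start; "ft_torque": the same for the moment, N m; "grip_width": finger opening in mm; "finger_force": force on a finger pad.
Only numpy, scipy, OpenCV 4.12 (cv2) and the standard library are available. Lean on these libraries where they do the work, as an engineer would, in place of code of your own. Each camera call takes 0.05 s, during which the arm holds its last target. There are 200 camera calls.

TASK

Hold the bin open for me while I throw away some soap scraps: press its pedal down until the lid stands fully open and keep it there for at least three seconds. Then let the pedal up slowly, over two or three seconds, so that the lid comes down shut without slamming, and move clear. Work it by the pedal only, keeping off the lid; do not lift, shove or tip the bin, and leave the bowls and the soap dish where they are.

Things in the scene. Friction and masses are not known exactly. Their poses are not given: they have to be found in the camera images.
- bin: Free-standing round steel pedal bin (about 1.3 kg, black plastic foot), 170 mm in diameter, 262 mm high with the lid shut. Origin: centre of its underside, on the floor tiles (z = 0). Own -x points out over the pedal (its front), +z up; at the back (+x) are the lid's hinge and a black spine, its outer face 97 mm from the origin. A fixed pink tub, up to 0.2 m high, fills the robot's right beyond y = -0.33.
- tread (a point): Centre of the top face of the pedal's black rubber tread (56 mm wide, 46 mm long, along the bin's x), at the bin's front: pedal up, 125 mm from the bin's axis and 42 mm above the floor; fully pressed 22 mm lower. The tread spans 17 to 63 mm outside the bin's upright wall, so lean the tool outward from the bin, about 25 degrees. Own axes turn with the pedal; at rest they are the bin's.
- bin_pedal (a joint): Pedal angle in rad: 0 = up at rest, 0.21 = fully pressed against its stop. Hinged 105 mm inward of the tread's centre: 1 mm of tread is about 0.0095 rad. The lid's weight and a light spring bring it back up: about 5 to 10 N on the tread at the start of the stroke, 2 to 5 N near its end.
- bin_lid (a joint): Lid angle in rad: 0 = shut, 1.15 = fully open against its stop (front edge up, swinging back about the hinge at the back of the rim). Rigidly linked to the pedal: lid = 5.48 x pedal, so 10 mm/s at the tread turns the lid about 0.52 rad/s. The lid drops and slams if the pedal is let go.
- bin_cover: The bin's domed round steel lid, 176 mm in diameter. Origin: on its hinge line, 90 mm behind the bin's axis and 240 mm above the floor; its -x runs across the lid to its front edge. Moves with joint bin_lid.
- katori_a: Small steel bowl (katori), 90 mm across the rim, 38 mm high, 90 g, loose on the floor near the bin. Origin: centre of its underside. Bystander.
- katori_b: Another small steel bowl (katori), same size. Origin: centre of its underside. Bystander.
- soap_dish: Lilac plastic soap dish, 75 x 110 x 24 mm, loose on the floor, its hinged lid propped half open (top edge up to 95 mm above the floor), a bar of soap inside. Origin: centre of its underside; the lid's hinge is along its +x long side. Bystander.

How it is judged (in metres and radians):
On the way, in this order (a step that is already met when the one before it is completed fails the run):
1. the lid stands fully open (at least 1.0 of 1.15 rad) for three seconds on end (value of joint bin_lid above 1 rad), for 3 s.
2. the lid has come down shut (value of joint bin_lid below 0.05 rad), for 0.2 s.
At the end, for the whole second after the job is handed in: Lid shut (below 0.05 rad) and pedal up (below 0.012 rad), bin standing upright (within 0.03 rad) and less than 20 mm from where it was, both bowls and the soap dish less than 15 mm from where they were, all at rest (value of joint bin_lid below 0.05 rad and value of joint bin_pedal below 0.012 rad and distance of bin from where it was at the start of the episode below 0.02 m and angle between bin's own z axis and vertical below 0.03 rad and distance of each of katori_a, katori_b, soap_dish from where it was at the start of the episode below 0.015 m and linear speed of each of katori_a, katori_b, soap_dish, bin below 0.02 m/s); the robot touches nothing.
It fails at once if the lid falls or slams: it closes faster than 2.5 rad/s (velocity of joint bin_lid below -2.5 rad/s).
It fails at once if the robot works the lid itself instead of the pedal (more than 1.5 N on the lid) (contact force between any of the fingers, the arm and bin_cover above 1.5 N).
It fails at once if the bin is lifted, shoved 20 mm or tipped over 0.12 rad (distance of bin from where it was at the start of the episode above 0.02 m or angle between bin's own z axis and vertical above 0.12 rad).
It fails at once if a bowl or the soap dish is moved 15 mm or more, or lifted (distance of any of katori_a, katori_b, soap_dish from where it was at the start of the episode above 0.015 m).
It also fails if it takes over 58 s, if anything falls off the work surface, if the arm or the gripper's body presses on something with over 40 N, if the wrist force passes 120 N, or if a joint passes its speed limit or range.

## Working session

There is one attempt and no reset: what is moved stays moved. The work goes in short steps, Python scripts to look and compute and a tool call to move; the robot and the scene stay as the last step left them, time stands still between calls to the robot, and variables do not carry over. Pictures are saved under pics/ and viewed, at most 10 in all, crops included, and the job is handed in when it is done.

Besides the shell and the picture viewer there is one more tool, called after "Emit:" as name(argument=value, ...), one argument or row to a line, values as JSON. step_arm: Moves the arm, as the interface text tells. Its arguments: {"type":"object","properties":{"rows":{"type":"array","items":{"type":"array","items":{"type":"number"}}}},"required":["rows"]}

```bash
mkdir -p pics; cat > h.py <<'E'
import numpy as np, cv2
from scipy.spatial.transform import Rotation as R
from plant import r
def ray(p,u,v):
    E=np.array(p["extrinsics"]); d=E[:3,:3]@np.array([(u-p["cx"])/p["fx"],-(v-p["cy"])/p["fy"],-1]); return E[:3,3],d
def atz(p,u,v,z):
    o,d=ray(p,u,v); return o+d*(z-o[2])/d[2]
def proj(p,X):
    E=np.array(p["extrinsics"]); c=E[:3,:3].T@(np.array(X)-E[:3,3]); return p["cx"]+p["fx"]*c[0]/-c[2], p["cy"]-p["fy"]*c[1]/-c[2]
E
python3 - <<'E'
from h import *
for n in("top","scene"):
    cv2.imwrite(f"pics/{n}0.png",r.get_image(n)[:,:,::-1]); p=r.camera_params(n); print({k:np.round(v,3).tolist() if k=="extrinsics" else v for k,v in p.items()})
s=r.read_state();print(s)
E
```

```text
{'fx': 505.0425744447355, 'fy': 505.0425744447355, 'cx': 270.1058034627215, 'cy': 208.13355905403748, 'extrinsics': [[0.009, 0.998, -0.066, 529.724], [-1.0, 0.008, -0.012, 124.029], [-0.011, 0.066, 0.998, 1044.064], [0.0, 0.0, 0.0, 1.0]]}
{'fx': 426.7529343035913, 'fy': 426.7529343035913, 'cx': 282.2456925096481, 'cy': 215.8202804337259, 'extrinsics': [[0.955, -0.271, 0.118, 682.401], [0.295, 0.862, -0.411, -213.415], [0.009, 0.428, 0.904, 884.427], [0.0, 0.0, 0.0, 1.0]]}
{'t': 0.1, 'joint_pos': array([ 1.10590656e+00,  2.45714168e-01,  1.55885411e+00,  4.25505827e-05,
        1.33871656e+00, -1.74115507e-01]), 'joint_velocities': array([-0.00020976, -0.00074161, -0.00185887,  0.00148921,  0.00090176,
        0.00033447]), 'joint_efforts': array([ 4.46313588e-04, -4.16912556e+01, -3.15525770e+01,  6.86888024e-02,
        3.09591566e-02, -6.58378985e-05]), 'position': array([186.10381833, 622.23800152, 204.49522259]), 'tcp_rot': array([-4.55072192e-01, -3.10788051e+00,  2.50267236e-03]), 'force': array([0.66970712, 0.21725817, 0.71340497]), 'ft_torque': array([-0.04234976,  0.05396595,  0.02403664]), 'finger_force': 0.0, 'grip_width': 93.77342957157207}
```

View pics/top0.png

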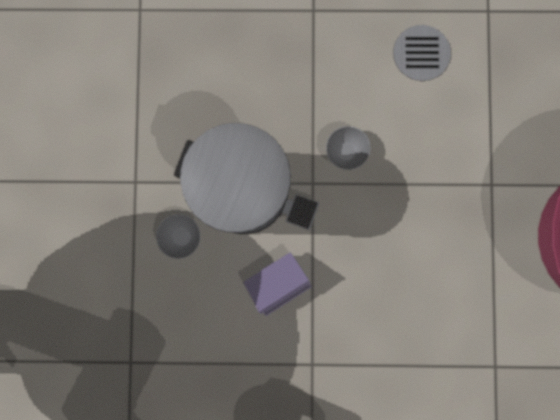

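View pics/scene0.png

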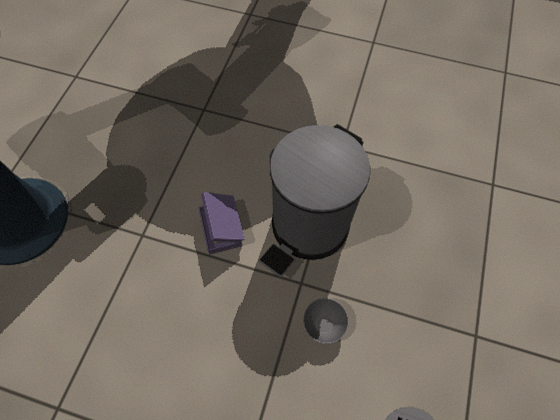

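The top view shows the lid centred near (236,178), the tread near (302,211), the spine at (184,159), the bowls at (178,236) and (348,148), and the soap dish at (277,283). I'll compute positions from these.

```bash
python3 - <<'E'
from h import *
p=r.camera_params("top");q=r.camera_params("scene")
T=atz(p,302,211.5,42);L=atz(p,236,178,246);print("tread",T,"lid",L)
print("scene tread",atz(q,278,259,42),"lid", atz(q,320,169,246))
d=(T-L)[:2];print(np.hypot(*d),np.degrees(np.arctan2(d[1],d[0])))
for n,u,v,z in(("a",178,236,30),("b",348,148,30),("dish",277,283,50),("spine",184,159,220)):print(n,atz(p,u,v,z))
a=cv2.imread("pics/top0.png")[130:330,160:360];b=cv2.imread("pics/scene0.png")[120:360,190:390]
cv2.imwrite("pics/c0.png",np.hstack([cv2.resize(a,(400,400),interpolation=2),cv2.resize(b[100:200,50:150],(400,400),interpolation=2)]))
E
```

```text
tread [589.93861817  72.54116855  42.        ] lid [630.25569217 188.21007679 246.        ]
scene tread [593.15274035  72.26019871  42.        ] lid [635.13972244 183.44576458 246.        ]
122.49392960763025 -109.21629901079118
a [539.38719214 320.683316    30.        ]
b [720.19811255 -20.59372916  30.        ]
dish [449.17404729 121.138025    50.        ]
spine [664.44692306 276.54018574 220.        ]
```

View pics/c0.png

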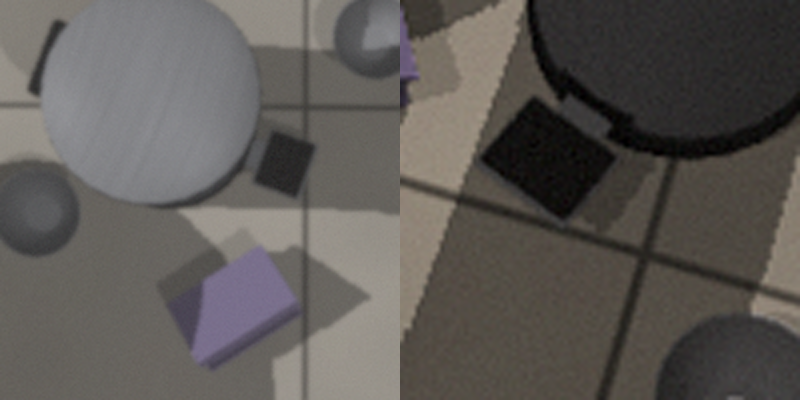

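Emit:
step_arm(
  rows=[
    [0,0,0,-0.56,-0.78,-0.1,1],
    [0,0,0,-0.56,-0.78,-0.1,1],
    [0,0,0,-0.56,-0.78,-0.1,1],
    [0,0,0,-0.56,-0.78,-0.1,1],
    [0,0,0,-0.56,-0.78,-0.1,1],
    [0,0,0,-0.56,-0.78,-0.1,1],
    [0,0,0,-0.56,-0.78,-0.1,1],
    [0,0,0,-0.56,-0.78,-0.1,1],
    [0,0,0,-0.56,-0.78,-0.1,1],
    [0,0,0,-0.56,-0.78,-0.1,1],
  ],
)

```text
t: 0.93
position: [311.3, 257.9, 245.3]
tcp_rot: [-0.454, -3.109, 0.0]
force: [2.0, -0.1, -1.0]
grip_width: 30.7
finger_force: 0.0
```

Emit:
step_arm(
  rows=[
    [0,0,0,-0.56,-0.78,-0.1,1],
    [0,0,0,-0.56,-0.78,-0.1,1],
    [0,0,0,-0.56,-0.78,-0.1,1],
    [0,0,0,-0.56,-0.78,-0.1,1],
    [0,0,0,-0.56,-0.78,-0.1,1],
    [0,0,0,-0.56,-0.78,-0.1,1],
    [0,0,0,-0.56,-0.78,-0.1,1],
    [0,0,1,0,0,0,1],
    [0,0,1,0,0,0,1],
    [0,0,1,0,0,0,1],
  ],
)

```text
t: 1.77
position: [399.0, 4.5, 273.1]
tcp_rot: [-0.947, -2.995, -0.0]
force: [-0.1, -0.2, -1.1]
grip_width: 0.6
finger_force: 0.0
```

Emit:
step_arm(
  rows=[
    [0,0,1,0,0,0,1],
    [0,0,1,0,0,0,1],
    [0,0,1,0,0,0,1],
    [0,0,1,0,0,0,1],
    [0,0,1,0,0,0,1],
    [0,0,1,0,0,0,1],
    [0,0,1,0,0,0,1],
    [0,0,1,0,0,0,1],
    [0,0,1,0,0,0,1],
    [0,0,1,0,0,0,1],
  ],
)

```text
t: 2.6
position: [398.8, 5.5, 273.0]
tcp_rot: [-2.315, -2.123, 0.001]
force: [-0.4, -0.1, 0.1]
grip_width: 0.5
finger_force: 0.0
```

```bash
cat >> h.py <<'E'
d=np.array([-.332,-.943,0]);d/=np.linalg.norm(d);t=np.array([-d[1],d[0],0])
TR=np.array([591.,72,42])
def Rd(lean):
    a=np.radians(lean);z=-np.sin(a)*d-np.cos(a)*np.array([0,0,1]);return np.column_stack([np.cross(t,z),t,z])
def go(P,lean=25):
    s=r.read_state();Rc=R.from_rotvec(s["tcp_rot"]).as_matrix();p=s["position"]
    print("t",round(s["t"],2),"pos",p.round(1),"F",s["force"].round(1),"q",s["joint_pos"].round(2),"w",round(s["grip_width"],1))
    print("turn u",(np.degrees(R.from_matrix(Rc.T@Rd(lean)).as_rotvec())/6).round(2))
    print("shift u now",(Rc.T@(P-p)/40).round(2),"after turn",(Rd(lean).T@(P-p)/40).round(2))
E
python3 -c "
from h import *
go(TR+8*t+30*d+[0,0,150]);go(TR+8*t-3*d+[0,0,30])"
```

```text
t 2.6 pos [398.8   5.5 273. ] F [-0.4 -0.1  0.1] q [-0.27 -0.45  2.08 -0.    1.51 -0.19] w 0.5
turn u [-0.53  4.14  2.37]
shift u now [1.3  4.65 2.02] after turn [1.33 4.18 2.86]
t 2.6 pos [398.8   5.5 273. ] F [-0.4 -0.1  0.1] q [-0.27 -0.45  2.08 -0.    1.51 -0.19] w 0.5
turn u [-0.53  4.14  2.37]
shift u now [2.09 4.86 5.02] after turn [0.81 4.18 5.92]
```

Emit:
step_arm(
  rows=[
    [-0.11,0.83,0.47,0,0,0,1],
    [-0.11,0.83,0.47,0,0,0,1],
    [-0.11,0.83,0.47,0,0,0,1],
    [-0.11,0.83,0.47,0,0,0,1],
    [-0.11,0.83,0.47,0,0,0,1],
    [0,0,0,0.3,0.7,0.2,1],
    [0,0,0,0.3,0.7,0.2,1],
    [0,0,0,0.3,0.7,0.2,1],
    [0,0,0,0,0.7,0.5,1],
    [0,0,0,0,0.7,0.5,1],
  ],
)

```text
t: 3.43
position: [552.8, 16.2, 231.1]
tcp_rot: [-2.316, -1.654, -0.518]
force: [-0.6, -0.6, -0.1]
grip_width: 0.2
finger_force: 0.0
```

Emit:
step_arm(
  rows=[
    [0,0,0,0,0.7,0.7,1],
    [0,0,0,0,0,0,1],
    [0,0,0,0,0,0,1],
  ],
)

```text
t: 3.68
position: [580.5, 19.0, 202.4]
tcp_rot: [-2.312, -1.649, -0.51]
force: [-0.0, -0.7, 0.6]
grip_width: 0.7
finger_force: 0.0
```

```bash
python3 -c "
from h import *
cv2.imwrite('pics/s1.png',r.get_image('scene')[:,:,::-1])
go(TR+8*t-3*d+[0,0,30])"
```

```text
t 3.73 pos [580.9  18.6 204.8] F [0.4 0.  0.1] q [-0.38  0.04  1.84  0.45  1.31 -0.17] w 0.5
turn u [-0.03 -0.01  0.06]
shift u now [-0.12  0.    3.61] after turn [-0.12 -0.01  3.61]
```

View pics/s1.png

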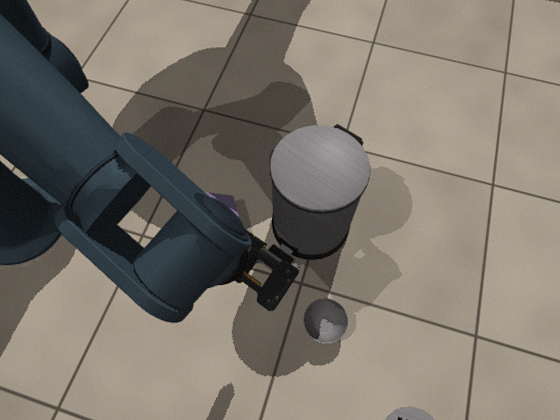

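The scene view shows the gripper shut and leaning near (272,275). The tread is hidden beneath it, and the bin is untouched. I'll go down along the tool axis.

Emit:
step_arm(
  rows=[
    [0,0,0,0,0,0.5,1],
    [0,0,0,0,0,0.5,1],
    [0,0,0,0,0,0.5,1],
    [0,0,0,-0.12,0,0.5,1],
    [0,0,0,0,0,0.5,1],
    [0,0,0,0,0,0.5,1],
    [0,0,0,0,0,0.4,1],
    [0,0,0,0,0,0.2,1],
    [0,0,0,0,0,0,1],
    [0,0,0,0,0,0,1],
  ],
)

```text
t: 4.57
position: [600.8, 71.3, 75.2]
tcp_rot: [-2.317, -1.654, -0.52]
force: [0.1, 0.3, 0.1]
grip_width: 0.3
finger_force: 0.0
```

```bash
python3 -c "
from h import *
p=r.camera_params('wrist')
a=r.get_image('wrist')[:,:,::-1];b=r.get_image('top')[:,:,::-1];c=r.get_image('scene')[:,:,::-1]
pt=r.camera_params('top');u,v=map(int,proj(pt,TR));b=b[v-50:v+50,u-50:u+50]
pc=r.camera_params('scene');u,v=map(int,proj(pc,TR));c=c[v-50:v+50,u-50:u+50]
cv2.imwrite('pics/m1.png',np.vstack([np.hstack([cv2.resize(b,(300,300)),cv2.resize(c,(300,300))]),cv2.resize(a,(400,300)) if 0 else np.pad(cv2.resize(a,(400,300)),((0,0),(0,200),(0,0)))]))
go(TR+8*t-3*d+[0,0,10])"
```

```text
t 4.72 pos [601.3  71.   75.2] F [0.1 0.4 0. ] q [-0.27  0.24  1.88  0.51  1.05 -0.21] w 0.5
turn u [ 0.03 -0.01  0.08]
shift u now [-0.23 -0.05  0.53] after turn [-0.23 -0.05  0.53]
```

View pics/m1.png

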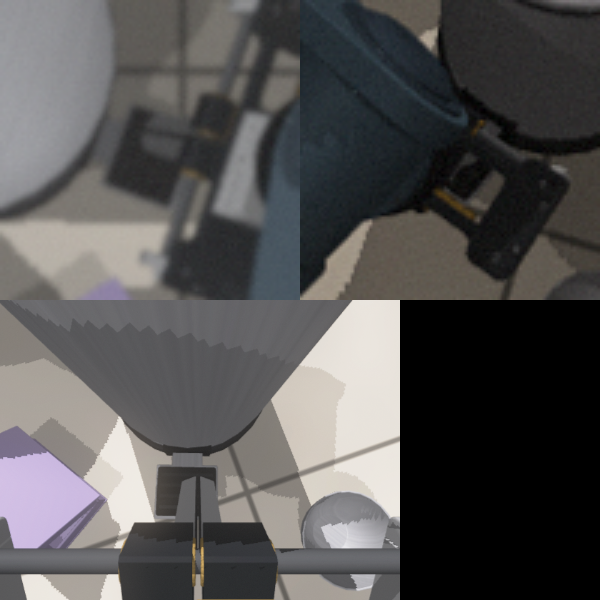

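The views show the fingertips over the tread, offset a little to the right as planned, with the lilac dish and the bowl well clear. I'll lower straight down to find contact.

Emit:
step_arm(
  rows=[
    [0,0,0,-0.08,0,0.18,1],
    [0,0,0,-0.08,0,0.18,1],
    [0,0,0,-0.08,0,0.18,1],
    [0,0,0,-0.02,0,0.045,1],
    [0,0,0,0,0,0,1],
    [0,0,0,0,0,0,1],
  ],
)

```text
t: 5.22
position: [600.3, 72.1, 47.3]
tcp_rot: [-2.316, -1.652, -0.516]
force: [0.1, 0.3, 0.7]
grip_width: 0.7
finger_force: 0.0
```

Emit:
step_arm(
  rows=[
    [0,0,0,-0.02,0,0.045,1],
    [0,0,0,0,0,0,1],
    [0,0,0,0,0,0,1],
  ],
)

```text
t: 5.47
position: [600.8, 72.1, 46.1]
tcp_rot: [-2.316, -1.652, -0.518]
force: [-0.6, -0.1, 0.6]
grip_width: 0.7
finger_force: 0.2
```

Emit:
step_arm(
  rows=[
    [0,0,0,-0.02,0,0.045,1],
    [0,0,0,0,0,0,1],
    [0,0,0,0,0,0,1],
  ],
)

```text
t: 5.72
position: [601.1, 72.1, 45.0]
tcp_rot: [-2.315, -1.653, -0.519]
force: [-2.9, -0.6, 7.3]
grip_width: 0.6
finger_force: 3.6
```

Emit:
step_arm(
  rows=[
    [0,0,0,-0.02,0,0.045,1],
    [0,0,0,0,0,0,1],
    [0,0,0,0,0,0,1],
  ],
)

```text
t: 5.97
position: [601.1, 71.9, 43.0]
tcp_rot: [-2.316, -1.653, -0.518]
force: [-2.7, -1.2, 7.7]
grip_width: 0.3
finger_force: 3.5
```

Emit:
step_arm(
  rows=[
    [0,0,0,-0.016,0,0.034,1],
    [0,0,0,-0.016,0,0.034,1],
    [0,0,0,-0.016,0,0.034,1],
    [0,0,0,-0.016,0,0.034,1],
    [0,0,0,-0.016,0,0.034,1],
    [0,0,0,-0.016,0,0.034,1],
    [0,0,0,-0.016,0,0.034,1],
    [0,0,0,-0.016,0,0.034,1],
    [0,0,0,-0.016,0,0.034,1],
    [0,0,0,-0.016,0,0.034,1],
  ],
)

```text
t: 6.8
position: [601.1, 71.3, 27.5]
tcp_rot: [-2.317, -1.654, -0.517]
force: [-2.1, -3.6, 5.4]
grip_width: 0.4
finger_force: 2.6
```

Emit:
step_arm(
  rows=[
    [0,0,0,-0.01,0,0.022,1],
    [0,0,0,-0.01,0,0.022,1],
    [0,0,0,0,0,0,1],
  ],
)

```text
t: 7.05
position: [601.0, 71.8, 25.1]
tcp_rot: [-2.317, -1.652, -0.518]
force: [-0.4, -3.0, 4.6]
grip_width: 0.5
finger_force: 2.0
```

```bash
python3 -c "
from h import *
b=r.get_image('top')[:,:,::-1];c=r.get_image('scene')[:,:,::-1]
cv2.imwrite('pics/m2.png',np.hstack([cv2.resize(b[100:300,120:320],(400,400)),cv2.resize(c[80:280,180:380],(400,400))]))
go(TR)
B=np.array([632,186,0]);
for n in('top','scene'):
  p=r.camera_params(n)
  for a in(.8,.9,1.0,1.05,1.1,1.15):
    X=B-90*d+[0,0,240]; X=X+178*(np.cos(a)*d+np.sin(a)*np.array([0,0,1]))
    print(n,a,np.round((np.array(proj(p,X))-((120,100) if n=='top' else (180,80)))*2))
"
```

```text
t 7.15 pos [601.1  71.8  25.2] F [-0.5 -3.6  3.9] q [-0.27  0.33  1.88  0.54  0.97 -0.26] w 0.7
turn u [ 0.01 -0.01  0.07]
shift u now [ 0.11 -0.24 -0.42] after turn [ 0.11 -0.24 -0.42]
top 0.8 [268. 148.]
top 0.9 [249. 139.]
top 1.0 [227. 129.]
top 1.05 [215. 124.]
top 1.1 [203. 119.]
top 1.15 [191. 114.]
scene 0.8 [265. 118.]
scene 0.9 [277.  97.]
scene 1.0 [290.  75.]
scene 1.05 [296.  64.]
scene 1.1 [303.  53.]
scene 1.15 [310.  42.]
```

View pics/m2.png

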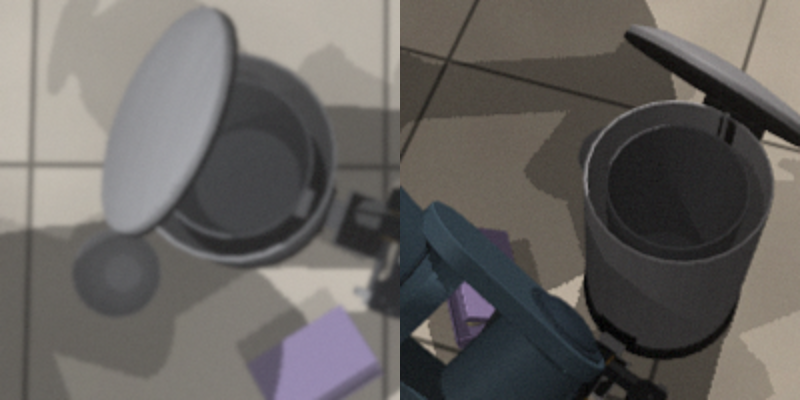

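Both views show the lid well open, with its front edge at about 1.0–1.05 rad. I'll press about 1.2 mm more and watch the force for the stop.

Emit:
step_arm(
  rows=[
    [0,0,0,-0.006,0,0.014,1],
    [0,0,0,0,0,0,1],
    [0,0,0,0,0,0,1],
  ],
)

```text
t: 7.4
position: [601.0, 72.1, 24.4]
tcp_rot: [-2.316, -1.652, -0.518]
force: [0.6, -3.7, 3.5]
grip_width: 0.5
finger_force: 1.9
```

Emit:
step_arm(
  rows=[
    [0,0,0,-0.006,0,0.014,1],
    [0,0,0,0,0,0,1],
    [0,0,0,0,0,0,1],
  ],
)

```text
t: 7.65
position: [600.8, 72.2, 23.7]
tcp_rot: [-2.316, -1.652, -0.518]
force: [1.6, -2.2, 4.2]
grip_width: 0.2
finger_force: 1.7
```

Emit:
step_arm(
  rows=[
    [0,0,0,0,0,0,1],
    [0,0,0,0,0,0,1],
    [0,0,0,0,0,0,1],
    [0,0,0,0,0,0,1],
    [0,0,0,0,0,0,1],
    [0,0,0,0,0,0,1],
    [0,0,0,0,0,0,1],
    [0,0,0,0,0,0,1],
    [0,0,0,0,0,0,1],
    [0,0,0,0,0,0,1],
  ],
)

```text
t: 8.48
position: [600.7, 72.2, 23.7]
tcp_rot: [-2.316, -1.652, -0.517]
force: [1.3, -2.1, 3.8]
grip_width: 0.4
finger_force: 1.8
```

```bash
python3 -c "
from h import *
b=r.get_image('top')[:,:,::-1];c=r.get_image('scene')[:,:,::-1]
cv2.imwrite('pics/m3.png',np.hstack([cv2.resize(b[100:300,120:320],(400,400)),cv2.resize(c[80:280,180:380],(400,400))]))"
```

```text
(no output)
```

View pics/m3.png

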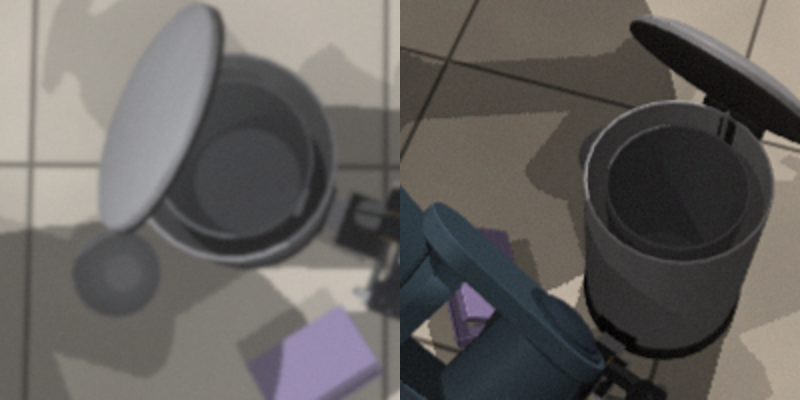

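The lid edge has moved about 13 px further back, so it stands at roughly 1.08 rad, and the bin and dish have not moved. I'll hold here.

Emit:
step_arm(
  rows=[
    [0,0,0,0,0,0,1],
    [0,0,0,0,0,0,1],
    [0,0,0,0,0,0,1],
    [0,0,0,0,0,0,1],
    [0,0,0,0,0,0,1],
    [0,0,0,0,0,0,1],
    [0,0,0,0,0,0,1],
    [0,0,0,0,0,0,1],
    [0,0,0,0,0,0,1],
    [0,0,0,0,0,0,1],
  ],
)

```text
t: 9.42
position: [600.6, 72.2, 23.7]
tcp_rot: [-2.316, -1.652, -0.517]
force: [2.0, -1.2, 3.7]
grip_width: 0.4
finger_force: 1.8
```

Emit:
step_arm(
  rows=[
    [0,0,0,0,0,0,1],
    [0,0,0,0,0,0,1],
    [0,0,0,0,0,0,1],
    [0,0,0,0,0,0,1],
    [0,0,0,0,0,0,1],
    [0,0,0,0,0,0,1],
    [0,0,0,0,0,0,1],
    [0,0,0,0,0,0,1],
    [0,0,0,0,0,0,1],
    [0,0,0,0,0,0,1],
  ],
)

```text
t: 10.25
position: [600.6, 72.2, 23.6]
tcp_rot: [-2.316, -1.652, -0.517]
force: [1.8, -1.1, 3.7]
grip_width: 0.6
finger_force: 1.8
```

Emit:
step_arm(
  rows=[
    [0,0,0,0,0,0,1],
    [0,0,0,0,0,0,1],
    [0,0,0,0,0,0,1],
    [0,0,0,0,0,0,1],
    [0,0,0,0,0,0,1],
    [0,0,0,0,0,0,1],
    [0,0,0,0,0,0,1],
    [0,0,0,0,0,0,1],
    [0,0,0,0,0,0,1],
    [0,0,0,0,0,0,1],
  ],
)

```text
t: 11.08
position: [600.6, 72.2, 23.7]
tcp_rot: [-2.316, -1.652, -0.517]
force: [1.6, -1.6, 3.4]
grip_width: 0.3
finger_force: 1.8
```

Emit:
step_arm(
  rows=[
    [0,0,0,0,0,0,1],
    [0,0,0,0,0,0,1],
    [0,0,0,0,0,0,1],
    [0,0,0,0,0,0,1],
    [0,0,0,0,0,0,1],
    [0,0,0,0,0,0,1],
    [0,0,0,0,0,0,1],
    [0,0,0,0,0,0,1],
    [0,0,0,0,0,0,1],
    [0,0,0,0,0,0,1],
  ],
)

```text
t: 11.92
position: [600.6, 72.2, 23.6]
tcp_rot: [-2.316, -1.652, -0.517]
force: [2.6, -2.4, 3.6]
grip_width: 0.5
finger_force: 1.8
```

Emit:
step_arm(
  rows=[
    [0,0,0,0.008,0,-0.018,1],
    [0,0,0,0.008,0,-0.018,1],
    [0,0,0,0.008,0,-0.018,1],
    [0,0,0,0.008,0,-0.018,1],
    [0,0,0,0.008,0,-0.018,1],
    [0,0,0,0.008,0,-0.018,1],
    [0,0,0,0.008,0,-0.018,1],
    [0,0,0,0.008,0,-0.018,1],
    [0,0,0,0.008,0,-0.018,1],
    [0,0,0,0.008,0,-0.018,1],
  ],
)

```text
t: 12.75
position: [600.4, 72.3, 31.7]
tcp_rot: [-2.315, -1.652, -0.517]
force: [0.7, -1.0, 5.2]
grip_width: 0.4
finger_force: 2.6
```

Emit:
step_arm(
  rows=[
    [0,0,0,0.008,0,-0.018,1],
    [0,0,0,0.008,0,-0.018,1],
    [0,0,0,0.008,0,-0.018,1],
    [0,0,0,0.008,0,-0.018,1],
    [0,0,0,0.008,0,-0.018,1],
    [0,0,0,0.008,0,-0.018,1],
    [0,0,0,0.008,0,-0.018,1],
    [0,0,0,0.008,0,-0.018,1],
    [0,0,0,0.008,0,-0.018,1],
    [0,0,0,0.008,0,-0.018,1],
  ],
)

```text
t: 13.58
position: [600.6, 72.7, 40.0]
tcp_rot: [-2.315, -1.651, -0.518]
force: [1.1, 1.8, 6.0]
grip_width: 0.4
finger_force: 3.2
```

Emit:
step_arm(
  rows=[
    [0,0,0,0.008,0,-0.018,1],
    [0,0,0,0.008,0,-0.018,1],
    [0,0,0,0.008,0,-0.018,1],
    [0,0,0,0.008,0,-0.018,1],
    [0,0,0,0.008,0,-0.018,1],
    [0,0,0,0.008,0,-0.018,1],
    [0,0,0,0.008,0,-0.018,1],
    [0,0,0,0.008,0,-0.018,1],
    [0,0,0,0.008,0,-0.018,1],
    [0,0,0,0.008,0,-0.018,1],
  ],
)

```text
t: 14.42
position: [599.4, 71.8, 46.3]
tcp_rot: [-2.315, -1.652, -0.514]
force: [0.8, -0.2, 0.8]
grip_width: 0.3
finger_force: 0.0
```

Contact is lost and the pedal is up. I'll back away along the tool axis.

Emit:
step_arm(
  rows=[
    [0,0,0,0,0,-0.05,1],
    [0,0,0,0,0,-0.1,1],
    [0,0,0,0,0,-0.4,1],
    [0,0,0,0,0,-0.5,1],
    [0,0,0,0,0,-0.5,1],
    [0,0,0,0,0,-0.5,1],
    [0,0,0,0,0,-0.5,1],
    [0,0,0,0,0,-0.5,1],
    [0,0,0,0,0,0,1],
    [0,0,0,0,0,0,1],
  ],
)

```text
t: 15.25
position: [583.6, 22.4, 158.4]
tcp_rot: [-2.318, -1.653, -0.518]
force: [0.0, 0.1, -0.1]
grip_width: 0.5
finger_force: 0.0
```

Emit:
step_arm(
  rows=[
    [0,0,0,0,0,-0.5,1],
    [0,0,0,-0.3,0,-0.5,1],
    [0,0,0,-0.3,0,-0.5,1],
    [0,0,0,0,0,0,1],
    [0,0,0,0,0,0,1],
    [0,0,0,0,0,0,1],
  ],
)

```text
t: 15.75
position: [567.0, -20.5, 200.1]
tcp_rot: [-2.314, -1.65, -0.515]
force: [-0.8, -0.3, -0.1]
grip_width: 0.4
finger_force: 0.0
```

```bash
python3 -c "
from h import *
b=r.get_image('top')[:,:,::-1];a=cv2.imread('pics/top0.png')
cv2.imwrite('pics/m4.png',np.hstack([cv2.resize(x[100:320,120:380],(390,330)) for x in(a,b)]));go(TR)"
```

```text
t 15.8 pos [567.  -20.3 200.1] F [-0.   0.2 -0.1] q [-0.45  0.03  1.86  0.45  1.34 -0.25] w 0.5
turn u [-0.03 -0.01  0.06]
shift u now [ 0.48 -0.18  4.59] after turn [ 0.48 -0.2   4.59]
```

View pics/m4.png

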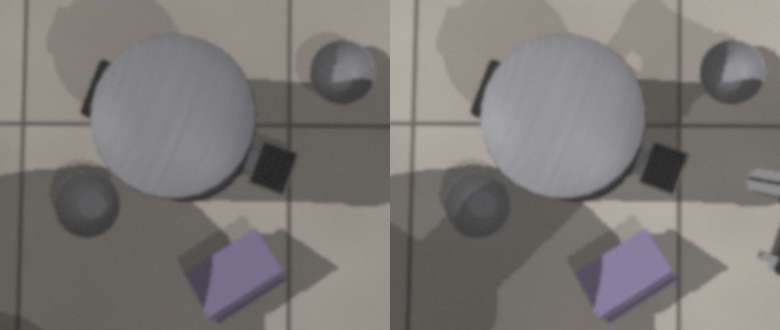

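Comparing before and after in the top view: the lid is shut, and the bin, tread, bowls and dish sit at the same pixels. The gripper is clear at the right.

```bash
python3 -c "
from plant import r
print(r.finish_job())"
```

```text
the job is handed in; nothing more can be done
None
```

The job is handed in, with no verdict returned: I held the lid open (about 1.08 rad by camera) for over four seconds, let it down over about 2.5 s until it was shut, and moved clear, and nothing had visibly moved in the top view.

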